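Fold back the bifold door of a larder box and stack a tin and a matchbox inside

TASK

Open the white larder box's bifold door: lift it by the flat ridge pull beside the fold until the two panels form a low tent, its ridge some 5 cm up, let go so that it stands by itself, then take the end knob at the door's loose end and draw it along the track until both panels are folded right back, and leave it open. Then put the food tin down upright on the floor of the box, let it go, and lay the matchbox flat and centred on top of the tin. Leave the yogurt tub and the garlic where they are.

Things in the scene. Friction and masses are not known exactly. Their poses are not given: they have to be found in the camera images.
- larder_box: open-topped white box fixed to the table, 300 (x) x 240 (y) x 112 mm high, closed on top by a wooden bifold door; origin at the centre of its underside, x to the hinged (rear) end, away from the robot, z up. Floor 6 mm thick; side walls (y ends) 112 high, 214 clear between them; end walls (x ends) 98 high; walls 13 thick. 'Box x, z' below are in this frame
- rear_hinge (a point): middle of the rear panel's hinge line on the box, at box x = +130, z = 100 mm. Two equal door panels (130 long, 204 wide, 10 thick) are hinged together at the fold (box x = 0 when shut); pins at the front panel's loose end run in tracks along box x at z = 100 (x = -130 when shut). Hinge lines lie on the panels' undersides; their upper faces are 11 mm above these
- door_rear (a joint): slope a of the rear panel, rad: 0 shut and flat, 1.2 folded back to its stop. The front panel slopes equally the other way, its upper face turning to the robot. The loose end's pin is at box x = 130 - 260 cos a; from it the fold lies 130 mm along (cos a, sin a) in box x, z. When flat, pushing the loose end along does nothing. Friction holds it where let go; 2 to 8 N move it
- door_front: front panel of the door with both handles; origin on the fold line at mid-width, x along the panel from its loose end to the fold, z its upward normal, underside at z = 0 (upper face at z = 11 mm), loose end at x = -130 mm
- ridge_pull: flat steel fin standing on the front panel 18 mm from the fold: 9 mm thick along the panel's x, 110 long along y, 18 high; origin at the middle of its foot, on the panel's upper face, axes as the panel's (z = panel normal). Its flat faces look along x: the hand that pinches it must tilt as the panel tilts
- ridge_pull_top (a point): middle of the ridge pull's upper edge, 18 mm above the panel's upper face
- end_knob: round steel knob, 22 mm in diameter and 40 high along the panel's normal, standing at mid-width 15 mm from the loose end of the front panel; origin at the centre of its foot on the panel's upper face, axes as the panel's. Pinched from its two y sides it can turn between the fingers while the panel tilts
- end_knob_head (a point): centre of the end knob's head, on its axis, 29 mm above the panel's upper face
- tin: closed food tin, upright, 57 mm in diameter, 72 high, 0.12 to 0.26 kg; origin at the centre of its underside, z up
- matchbox: closed matchbox lying flat, 36 (x) x 54 (y) x 14 mm, about 25 g; origin at the centre of its underside, z up
- yogurt_tub: yogurt tub, 72 mm wide, 71 high, bystander; origin at the centre of its underside
- garlic: garlic bulb, 60 mm wide, 59 high, bystander; origin at the centre of its underside

How it is judged (in metres and radians):
On the way, in this order (a step that is already met when the one before it is completed fails the run):
1. the fold is lifted and the door, let go, stands by itself as a low tent (slope 0.2 to 0.95 rad) (value of joint door_rear between 0.2 and 0.95 rad and contact force between each of the fingers, the arm and door_front below 0.2 N and velocity of joint door_rear between -0.03 and 0.03 rad/s), for 0.25 s.
2. the door is folded right back (slope over 1.08 rad) with the fingers on the end knob (value of joint door_rear above 1.08 rad and contact force between the fingers and end_knob above 0.5 N), for 0.1 s.
3. the tin stands upright on the floor of the box, let go, with the matchbox not yet on it (x of tin in the frame of larder_box between -0.125 and 0.125 m and y of tin in the frame of larder_box between -0.095 and 0.095 m and z of tin in the frame of larder_box between 0 and 0.012 m and angle between tin's own z axis and vertical below 0.08 rad and contact force between the fingers and tin below 0.1 N and distance between matchbox and tin above 0.1 m and linear speed of tin below 0.02 m/s), for 0.2 s.
At the end, for the whole second after the job is handed in: the door stays folded back (slope over 1.04 rad), the tin stands upright (within 0.08 rad) on the floor inside the box, and the matchbox lies flat (within 0.1 rad) on top of it, its centre within 18 mm of the tin's axis; all at rest and let go (value of joint door_rear above 1.04 rad and x of tin in the frame of larder_box between -0.125 and 0.125 m and y of tin in the frame of larder_box between -0.095 and 0.095 m and z of tin in the frame of larder_box between 0 and 0.012 m and angle between tin's own z axis and vertical below 0.08 rad and horizontal distance between matchbox and tin below 0.018 m and z of matchbox in the frame of tin between 0.066 and 0.079 m and angle between matchbox's own z axis and vertical below 0.1 rad and linear speed of each of tin, matchbox below 0.02 m/s and contact force between the fingers and matchbox below 0.1 N and contact force between the fingers and door_front below 0.2 N); the robot touches nothing.
It fails at once if the yogurt tub is moved by more than 25 mm (distance of yogurt_tub from where it was at the start of the episode above 0.025 m).
It fails at once if the garlic is moved by more than 25 mm (distance of garlic from where it was at the start of the episode above 0.025 m).
It also fails if it takes over 72 s, if anything falls off the work surface, if the arm or the gripper's body presses on something with over 40 N, if the wrist force passes 120 N, or if a joint passes its speed limit or range.

ROBOT

A 6-joint arm with a two-finger parallel gripper is mounted at the origin on a cart in front of the work surface, level with it; the furniture and walls round the work are solid. World frame = base frame: x ahead of the robot, y to its left, z up, the work surface at z = 0. Lengths are in m, angles in degrees, forces in N, time in s.
With the tool pointing down it reaches from about 0.4 to 0.825 m from the base axis. Payload 7 kg.
Tool frame: the origin (TCP) lies on the centre line of the jaws, within the pads' length; the fingertips stand r.tip_reach ahead of it and the grasp point (between the pads) is the TCP (r.tip_reach is the distance from the TCP to the fingertips, in m); z points along the fingers, y is the line along which they close (so a half turn about z gives the same grasp; the last joint's range is limited). The gripper opens to 88 mm and grips with 3 to 60 N. Pads are 19 mm wide; open, the fingers measure 130 mm over their backs; the gripper's body (78 mm by 193 mm) begins 47 mm behind the grasp point.
Start: joints at [-57.405, 20.546, 0.682, 0, -70.136, -16.507], TCP at [0.187, -0.649, 0.246] pointing down, gripper open.
Joint ranges: [-176.03, 176.03], [-82.01, 121.73], [-58.28, 71.71], [-173.87, 95.51], [-174.79, -0.11], [-173.66, 173.66]. Speed limits (degrees/s): [136.94, 136.94, 172.46, 180, 180, 180].

INTERFACE

Orientations are given as [roll, pitch, yaw] about the fixed x, y, z axes, in that order (R = Rz(yaw) Ry(pitch) Rx(roll)).
In Python, from plant import sensors, cams, r gives the robot as it stands.
- The arm moves only by the tool drive_tool, never from a script. Its argument "rows" is a list of rows, each an object of numbers: "fingers": the gripper's target within -1 to 1 (fully open at 1, half-way at 0, shut at -1); "x", "y", "z": the shift along the tool's x, y, z in m; "spin": the turn about the tool's z in rad. A call has 1 to 10 rows; each row is the pose to reach, as a shift and turn from the pose commanded when the call began, along the tool's axes at that moment; what a row does not reach only later rows make up. A row lasts 1/8 s, in which the tool goes at most 62.5 mm and 10.7 degrees, less where a joint would pass 70% of its speed; a pose out of reach is approached as far as the arm can. A call with a gripper value outside its range is refused whole. The fingers move at their own pace and stop on an object; "newtons" is the grip in N (left out, the last holds). Time passes only in rows, so rows that repeat a pose let the fingers close. It gives the time, the measured TCP pose, the force, the opening and the grip force at its end, in the units of the state.
- sensors.get_state(): the state, without advancing time (a new reading comes with each control period).
- cams.capture(name): name is "scene" or "side" or "wrist"; returns a dict with "pixels" (420x560x3 uint8, red, green, blue), "intrinsics" (3x3 intrinsics, pixels), "k1" (the pictures are not rectified: a ray, as slopes to the right and down, at radius r is drawn at 1 + k1 r^2 times it, then the intrinsics apply), "eye" and "orientation" of the camera in the world; the wrist camera has in their place "T_tool_cam" (4x4, takes a point from camera to tool coordinates, whose origin is the TCP and whose axes are the flange's). Camera axes: x right, y up, looking along -z (the intrinsics and any distortion apply to the point x, -y, -z); pixel columns grow to the right and rows downward; lengths in m; the calibration is good to about 2 mm. A picture is of the moment at which its call begins: read the wrist's pose just before it. There is no depth.
- r.close_job(): hands the job in; it is judged then, once.
The state is a dict: "time_s": time; "joints": joint angles; "qd": joint speeds; "joint_torque": joint torques, N m; "tcp_pos": TCP position; "eef_rot": TCP orientation; "contact_force": force on the tool from outside, world axes, zero at the start; "moment": the same for the moment, N m; "gripper_width": finger opening in m; "gripper_force": force on a finger pad.
Only numpy, scipy, OpenCV 4.12 (cv2) and the standard library are available. Lean on these libraries where they do the work, as an engineer would, in place of code of your own. Each camera call takes 0.05 s, during which the arm holds its last target. There are 200 camera calls.

## Working session

There is one attempt and no reset: what is moved stays moved. The work goes in short steps, Python scripts to look and compute and a tool call to move; the robot and the scene stay as the last step left them, time stands still between calls to the robot, and variables do not carry over. Pictures are saved under pics/ and viewed, at most 10 in all, crops included, and the job is handed in when it is done.

Besides the shell and the picture viewer there is one more tool, called after "Request:" as a command line: name --argument value ..., lists and objects as JSON in quotes. drive_tool: Moves the arm, as the interface text tells. Its arguments: {"type":"object","properties":{"rows":{"type":"array"},"newtons":{"type":"number"}},"required":["rows"]}

```bash
mkdir -p pics; ls; cat > h.py <<'E'
import numpy as np, cv2
from scipy.spatial.transform import Rotation as R
from plant import sensors, cams, r
def snap(n,f):
    s=sensors.get_state(); c=cams.capture(n); cv2.imwrite('pics/'+f,cv2.cvtColor(c['pixels'],cv2.COLOR_RGB2BGR)); 
    c['s']=s; return c
E
python3 - <<'E'
from h import *
for n in ['scene','side','wrist']:
    c=snap(n,n+'0.png'); print(n,{k:(v if k not in('pixels','s') else '') for k,v in c.items()})
s=c['s'];print(s, r.tip_reach)
a=[cv2.imread('pics/%s0.png'%n) for n in('scene','side')]
E
```

```text
pics
scene {'pixels': '', 'intrinsics': array([[522.99684604,   0.        , 278.49244147],
       [  0.        , 522.99684604, 211.76595652],
       [  0.        ,   0.        ,   1.        ]]), 'k1': -0.06198154396687355, 'eye': array([-0.62770802,  0.570864  ,  0.86955066]), 'orientation': array([  60.3842313 ,   -0.86519233, -115.95752334]), 's': ''}
side {'pixels': '', 'intrinsics': array([[444.3854163 ,   0.        , 284.99145037],
       [  0.        , 444.3854163 , 206.75770929],
       [  0.        ,   0.        ,   1.        ]]), 'k1': 0.03234829571261972, 'eye': array([-0.61548315,  0.07144452,  0.84689831]), 'orientation': array([ 57.95173199,   0.86406166, -94.32289092]), 's': ''}
wrist {'pixels': '', 'intrinsics': array([[305.63851748,   0.        , 280.65499884],
       [  0.        , 305.63851748, 205.01788474],
       [  0.        ,   0.        ,   1.        ]]), 'k1': -0.04493189055319307, 'T_tool_cam': array([[ 3.52212980e-04,  9.59890564e-01,  2.80374716e-01,
         7.55897046e-02],
       [ 9.99999925e-01, -3.83362799e-04,  5.62582103e-05,
        -3.94481201e-0
[... 178 characters left out ...]
': ''}
{'time_s': 0.1, 'joints': array([-5.74042714e+01,  2.05861604e+01,  6.38290945e-01, -1.71166479e-02,
       -7.01370080e+01, -1.65069046e+01]), 'qd': array([-0.00628815,  0.02899441,  0.06782389, -0.07110194,  0.02719173,
        0.04626975]), 'joint_torque': array([-1.82275104e-03, -5.84161985e+01,  2.93749988e+01,  7.01552108e+00,
        1.01511955e-02, -2.62691015e-05]), 'tcp_pos': array([ 0.18691297, -0.64816544,  0.24472597]), 'eef_rot': array([ 1.79914048e+02, -8.68996451e-03, -1.63916997e+02]), 'contact_force': array([0.31467548, 0.43829292, 0.45277392]), 'moment': array([ 0.02559843, -0.00861629, -0.04136654]), 'gripper_force': 0.0, 'gripper_width': 0.08779542693675545} 0.019
```

View pics/scene0.png

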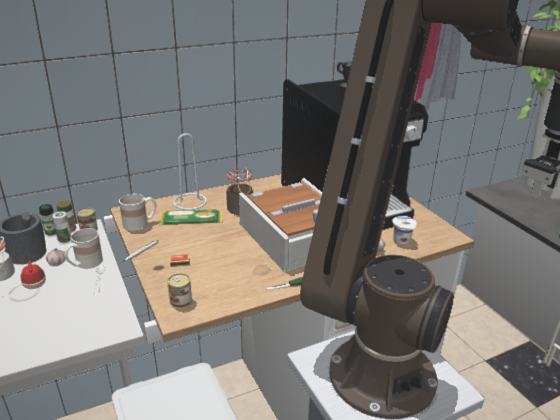

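View pics/side0.png

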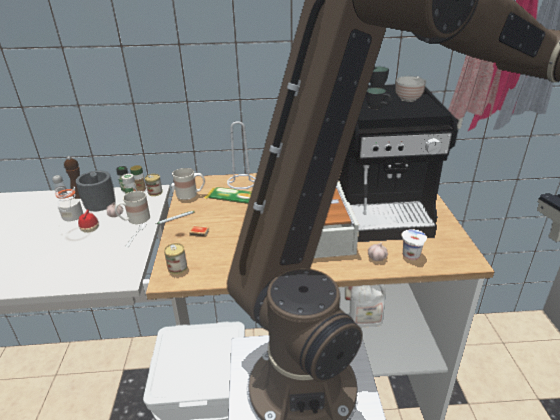

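The scene picture shows the tin at about (180,290), the matchbox at (180,260), the box's visible rim at (240,192)–(291,240), and the garlic and tub at (378,245) and (403,232). In the side picture the tin is at (176,258), the matchbox at (199,231), the garlic at (378,254) and the tub at (413,246).

```bash
cat >> h.py <<'E'
def campose(c):
    if 'eye' in c: return R.from_euler('xyz',c['orientation'],degrees=True).as_matrix(),np.array(c['eye'])
    s=c['s'];Rt=R.from_euler('xyz',s['eef_rot'],degrees=True).as_matrix();T=c['T_tool_cam']
    return Rt@T[:3,:3], Rt@T[:3,3]+s['tcp_pos']
def ray(c,u,v):
    p=cv2.undistortPoints(np.array([[[u,v]]],float),c['intrinsics'],np.array([c['k1'],0,0,0.]))[0,0]
    Rc,e=campose(c); return e,Rc@np.array([p[0],-p[1],-1])
def onz(c,u,v,z):
    e,d=ray(c,u,v); return e+d*(z-e[2])/d[2]
def proj(c,P):
    Rc,e=campose(c); q=(np.atleast_2d(P)-e)@Rc; q=q*[1,-1,-1]
    return cv2.projectPoints(q,np.zeros(3),np.zeros(3),c['intrinsics'],np.array([c['k1'],0,0,0.]))[0][:,0]
E
python3 - <<'E'
from h import *
np.set_printoptions(precision=3,suppress=True)
a=cams.capture('scene');b=cams.capture('side')
for n,c,u,v,z in [('tintop',a,179,281,.072),('tintop',b,176,251,.072),('match',a,180,260,.007),('match',b,199,231,.007),('boxLfar',a,240,192,.112),('boxLnear',a,291,243,.112),('tub',b,413,238,.071),('tub',a,404,224,.071),('garlic',b,378,254,.03),('boxRnear',b,356,231,.1),('boxRfar',b,341,187,.112)]:
    print(n,onz(c,u,v,z))
E
```

```text
tintop [0.417 0.325 0.072]
tintop [0.414 0.317 0.072]
match [0.596 0.274 0.007]
match [0.602 0.276 0.007]
boxLfar [0.728 0.032 0.112]
boxLnear [0.401 0.02  0.112]
tub [ 0.412 -0.371  0.071]
tub [ 0.408 -0.365  0.071]
garlic [ 0.398 -0.267  0.03 ]
boxRnear [ 0.423 -0.202  0.1  ]
boxRfar [ 0.661 -0.202  0.112]
```

Request:
drive_tool --rows '[{"fingers": 1,"x": 0,"y": 0,"z": -0.06},{"x": 0,"y": 0,"z": -0.12},{"x": -0.05,"y": 0.05,"z": -0.15},{"x": -0.1,"y": 0.1,"z": -0.15},{"x": -0.14,"y": 0.14,"z": -0.15,"spin": -0.18},{"x": -0.18,"y": 0.18,"z": -0.15,"spin": -0.36},{"x": -0.22,"y": 0.22,"z": -0.15,"spin": -0.54},{"x": -0.26,"y": 0.26,"z": -0.15,"spin": -0.72},{"x": -0.3,"y": 0.3,"z": -0.15,"spin": -0.9},{"x": -0.34,"y": 0.34,"z": -0.15,"spin": -1.08}]'

```text
invalid input
```

```bash
cat >> h.py <<'E'
def go(P,yaw=None):
    """tool-axis shift and spin from the present pose to world P, yaw deg (mod 180)"""
    s=sensors.get_state();Rt=R.from_euler('xyz',s['eef_rot'],degrees=True)
    d=Rt.inv().apply(np.array(P)-s['tcp_pos'])
    sp=0 if yaw is None else -np.radians((yaw-s['eef_rot'][2]+90)%180-90)
    print('t',s['time_s'],'tcp',s['tcp_pos'].round(4),'rot',s['eef_rot'].round(2),'-> shift',d.round(4),'spin',round(sp,4),'j6',s['joints'][5].round(1))
E
python3 -c "
from h import *
go([.5,-.05,.4],-87)"
```

```text
t 0.25 tcp [ 0.187  -0.6484  0.2451] rot [ 1.7996e+02 -1.0000e-02 -1.6392e+02] -> shift [-0.4666  0.4884 -0.1546] spin -1.3424 j6 -16.5
```

Request:
drive_tool --rows '[{"fingers": 1,"x": 0,"y": 0,"z": -0.06,"spin": 0},{"fingers": 1,"x": 0,"y": 0,"z": -0.12,"spin": 0},{"fingers": 1,"x": -0.04,"y": 0.04,"z": -0.15,"spin": 0},{"fingers": 1,"x": -0.08,"y": 0.08,"z": -0.15,"spin": -0.1},{"fingers": 1,"x": -0.12,"y": 0.12,"z": -0.15,"spin": -0.25},{"fingers": 1,"x": -0.16,"y": 0.16,"z": -0.15,"spin": -0.4},{"fingers": 1,"x": -0.2,"y": 0.2,"z": -0.15,"spin": -0.55},{"fingers": 1,"x": -0.24,"y": 0.24,"z": -0.15,"spin": -0.7},{"fingers": 1,"x": -0.28,"y": 0.28,"z": -0.15,"spin": -0.85},{"fingers": 1,"x": -0.32,"y": 0.32,"z": -0.15,"spin": -1.0}]'

```text
time_s: 1.5
tcp_pos: [0.4062, -0.2507, 0.3958]
eef_rot: [-180.0, 0.0, -106.3]
contact_force: [1.0, -1.2, -0.5]
gripper_width: 0.0874
gripper_force: 0.0
```

```bash
python3 -c "
from h import *
go([.5,-.05,.4],-87)"
```

```text
t 1.5 tcp [ 0.4062 -0.2507  0.3958] rot [-1.7996e+02  1.0000e-02 -1.0633e+02] -> shift [-0.2189 -0.0336 -0.0041] spin -0.3374 j6 -8.3
```

Request:
drive_tool --rows '[{"fingers": 1,"x": -0.05,"y": -0.01,"z": 0,"spin": -0.17},{"fingers": 1,"x": -0.1,"y": -0.02,"z": 0,"spin": -0.34},{"fingers": 1,"x": -0.15,"y": -0.03,"z": 0,"spin": -0.34},{"fingers": 1,"x": -0.2,"y": -0.034,"z": 0,"spin": -0.34},{"fingers": 1,"x": -0.22,"y": -0.034,"z": 0,"spin": -0.34},{"fingers": 1,"x": -0.22,"y": -0.034,"z": 0,"spin": -0.34},{"fingers": 1,"x": -0.22,"y": -0.034,"z": 0,"spin": -0.34}]'

```text
time_s: 2.38
tcp_pos: [0.501, -0.0519, 0.3957]
eef_rot: [-180.0, -0.0, -87.1]
contact_force: [0.1, 0.2, -0.6]
gripper_width: 0.0879
gripper_force: 0.0
```

```bash
python3 -c "
from h import *
import pickle
c=snap('wrist','w1.png'); pickle.dump(c,open('w1.pkl','wb')); go([.5,-.05,.4],-87)"
```

```text
t 2.425 tcp [ 0.5009 -0.0522  0.3957] rot [-179.99   -0.    -87.18] -> shift [-0.0022  0.0008 -0.0043] spin -0.0032 j6 -13.6
```

View pics/w1.png

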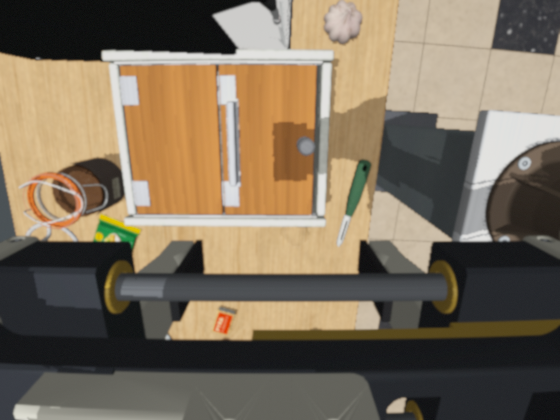

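The wrist view shows the shut door: side rims from (104,52)–(332,52) and (126,226)–(325,227), the fin's top from (233,100) to (233,186), the knob top at (306,146). The matchbox shows at (226,320).

```bash
python3 - <<'E'
from h import *
import pickle
np.set_printoptions(precision=4,suppress=True)
c=pickle.load(open('w1.pkl','rb'))
im=cv2.imread('pics/w1.png')
crop=np.hstack([cv2.resize(im[40:240,95:345],None,fx=3,fy=3,interpolation=3)]); cv2.imwrite('pics/w1c.png',crop[:600,:800])
for n,u,v,z in [('RR',104,52,.112),('FR',332,52,.112),('RL',126,226,.112),('FL',325,227,.112),('finR',233,100,.129),('finL',233,186,.129),('knob',306,146,.151)]:
    print(n,onz(c,u,v,z))
E
```

```text
RR [ 0.7369 -0.1985  0.112 ]
FR [ 0.4436 -0.2105  0.112 ]
RL [0.7275 0.0397 0.112 ]
FL [0.4317 0.0261 0.112 ]
finR [ 0.5663 -0.1448  0.129 ]
finL [ 0.5653 -0.0331  0.129 ]
knob [ 0.4717 -0.0937  0.151 ]
```

View pics/w1c.png

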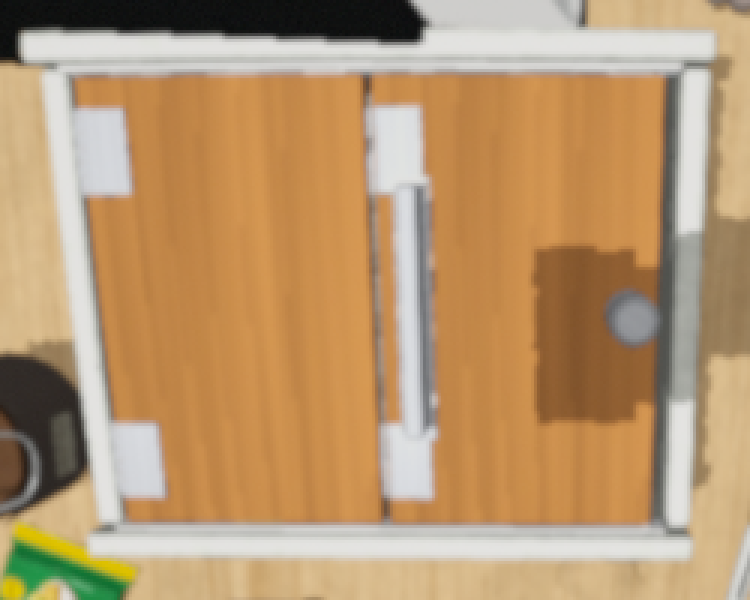

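```bash
python3 - <<'E'
from h import *
import pickle
from scipy.optimize import least_squares
np.set_printoptions(precision=4,suppress=True)
c=pickle.load(open('w1.pkl','rb'))
B=np.array([[.15,-.12,.112],[-.15,-.12,.112],[.15,.12,.112],[-.15,.12,.112],[-.018,-.055,.129],[-.018,.055,.129],[-.115,0,.151]])
U=np.array([[101.7,50],[333,50.3],[125,225.7],[325.3,225.7],[230.7,101.5],[233,185.5],[306,146]])
def w(p): 
    cy,sy=np.cos(p[2]),np.sin(p[2]); return B@np.array([[cy,sy,0],[-sy,cy,0],[0,0,1]])+[p[0],p[1],0]
f=least_squares(lambda p:(proj(c,w(p))-U).ravel(),[.58,-.09,.05])
print(f.x,np.degrees(f.x[2])); print(f.fun.reshape(-1,2)); W=w(f.x);print(W[4:],W[4:6].mean(0))
E
```

```text
[ 0.5857 -0.0875  0.0453] 2.5981126832779546
[[-0.9438  0.2041]
 [ 1.0873 -1.2671]
 [-0.7243 -0.112 ]
 [ 0.5943  1.0167]
 [-0.7964 -0.3883]
 [ 0.0309  0.2972]
 [ 0.6746  0.8495]]
[[ 0.5702 -0.1433  0.129 ]
 [ 0.5652 -0.0334  0.129 ]
 [ 0.4708 -0.0927  0.151 ]] [ 0.5677 -0.0883  0.129 ]
```

```bash
python3 -c "
from h import *
go([.5677,-.0883,.138],-87.4)"
```

```text
t 2.425 tcp [ 0.5009 -0.0522  0.3957] rot [-179.99   -0.    -87.18] -> shift [ 0.0394 -0.0649  0.2577] spin 0.0038 j6 -13.6
```

Request:
drive_tool --rows '[{"fingers": 1,"x": 0.02,"y": -0.035,"z": 0.04,"spin": 0.004},{"fingers": 1,"x": 0.039,"y": -0.065,"z": 0.08,"spin": 0.004},{"fingers": 1,"x": 0.039,"y": -0.065,"z": 0.13,"spin": 0.004},{"fingers": 1,"x": 0.039,"y": -0.065,"z": 0.17,"spin": 0.004},{"fingers": 0,"x": 0.039,"y": -0.065,"z": 0.2,"spin": 0.004},{"fingers": 0,"x": 0.039,"y": -0.065,"z": 0.22,"spin": 0.004},{"fingers": 0,"x": 0.039,"y": -0.065,"z": 0.23,"spin": 0.004},{"fingers": 0,"x": 0.039,"y": -0.065,"z": 0.23,"spin": 0.004}]' --newtons 20

```text
time_s: 3.42
tcp_pos: [0.5679, -0.0877, 0.1654]
eef_rot: [180.0, -0.0, -87.4]
contact_force: [0.2, -0.9, 0.2]
gripper_width: 0.0532
gripper_force: 0.0
```

```bash
python3 -c "
from h import *
go([.5677,-.0883,.138],-87.4)
c=snap('wrist','w2.png');print(proj(c,[[.5702,-.1433,.129],[.5652,-.0334,.129],[.5677,-.0883,.129]]))"
```

```text
t 3.425 tcp [ 0.5679 -0.0877  0.1654] rot [ 1.7996e+02 -1.0000e-02 -8.7410e+01] -> shift [0.0006 0.0002 0.0274] spin -0.0003 j6 -8.1
[[281.48660958 153.17313037]
 [281.35667948 316.94053003]
 [281.4150045  242.07358042]]
```

View pics/w2.png

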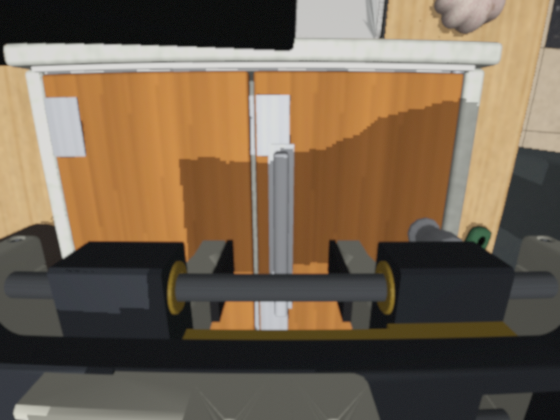

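The fin's top runs down column ≈281 from row 152, as predicted, midway between the fingers.

Request:
drive_tool --rows '[{"fingers": 0,"x": 0,"y": 0,"z": 0.015,"spin": 0},{"fingers": 0,"x": 0,"y": 0,"z": 0.027,"spin": 0},{"fingers": -0.3,"x": 0,"y": 0,"z": 0.027,"spin": 0},{"fingers": -0.6,"x": 0,"y": 0,"z": 0.027,"spin": 0},{"fingers": -1,"x": 0,"y": 0,"z": 0.027,"spin": 0},{"fingers": -1,"x": 0,"y": 0,"z": 0.027,"spin": 0},{"fingers": -1,"x": 0,"y": 0,"z": 0.027,"spin": 0},{"fingers": -1,"x": 0,"y": 0,"z": 0.027,"spin": 0}]' --newtons 20

```text
time_s: 4.47
tcp_pos: [0.568, -0.087, 0.1388]
eef_rot: [180.0, 0.0, -87.4]
contact_force: [-2.5, 1.0, 3.9]
gripper_width: 0.0085
gripper_force: 20.0
```

Request:
drive_tool --rows '[{"fingers": -1,"x": 0,"y": 0,"z": -0.004,"spin": 0},{"fingers": -1,"x": 0,"y": 0,"z": -0.008,"spin": 0},{"fingers": -1,"x": 0,"y": 0,"z": -0.013,"spin": 0},{"fingers": -1,"x": 0,"y": 0,"z": -0.018,"spin": 0},{"fingers": -1,"x": 0,"y": 0,"z": -0.023,"spin": 0},{"fingers": -1,"x": 0,"y": 0,"z": -0.028,"spin": 0}]' --newtons 20

```text
time_s: 5.22
tcp_pos: [0.5666, -0.0871, 0.1661]
eef_rot: [179.8, 0.0, -87.4]
contact_force: [-4.6, 0.9, -6.8]
gripper_width: 0.0096
gripper_force: 20.9
```

Request:
drive_tool --rows '[{"fingers": -1,"x": 0,"y": 0,"z": -0.005,"spin": 0},{"fingers": -1,"x": 0,"y": 0,"z": -0.01,"spin": 0},{"fingers": -1,"x": 0,"y": -0.001,"z": -0.015,"spin": 0},{"fingers": -1,"x": 0,"y": -0.001,"z": -0.018,"spin": 0},{"fingers": -1,"x": 0,"y": -0.001,"z": -0.018,"spin": 0}]' --newtons 20

```text
time_s: 5.85
tcp_pos: [0.5713, -0.0868, 0.1858]
eef_rot: [-179.7, -0.0, -87.3]
contact_force: [4.5, -0.0, -3.4]
gripper_width: 0.0104
gripper_force: 20.6
```

```bash
python3 -c "
from h import *
go([.5677,-.0883,.138],-87.4)
c=snap('side','s3.png');a=snap('scene','a3.png')
i=np.hstack([cv2.resize(cv2.imread('pics/'+f)[y:y+130,x:x+130],(400,400),interpolation=3) for f,x,y in(('s3.png',260,150),('a3.png',230,150))]);cv2.imwrite('pics/l3.png',i)"
```

```text
t 5.85 tcp [ 0.5713 -0.0868  0.1858] rot [-1.7975e+02 -1.0000e-02 -8.7330e+01] -> shift [0.0013 0.0038 0.0478] spin 0.0012 j6 -8.1
```

View pics/l3.png

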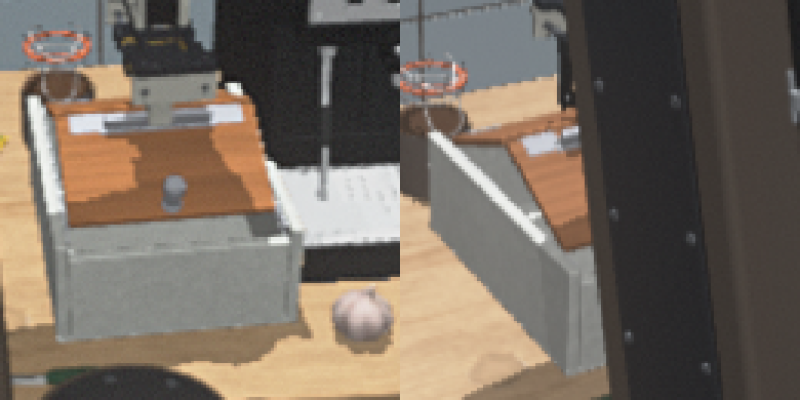

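The door is up as a tent with the fin still in the fingers. I'll let go and rise.

Request:
drive_tool --rows '[{"fingers": -0.7,"x": 0,"y": 0,"z": 0,"spin": 0},{"fingers": -0.5,"x": 0,"y": 0,"z": 0,"spin": 0},{"fingers": -0.4,"x": 0,"y": 0,"z": 0,"spin": 0},{"fingers": -0.3,"x": 0,"y": 0,"z": -0.01,"spin": 0},{"fingers": -0.2,"x": 0,"y": 0,"z": -0.03,"spin": 0},{"fingers": 0,"x": 0,"y": 0,"z": -0.07,"spin": 0},{"fingers": 0,"x": 0,"y": 0,"z": -0.12,"spin": 0},{"fingers": 0,"x": 0,"y": 0.05,"z": -0.15,"spin": 0.18},{"fingers": 0,"x": 0,"y": 0.1,"z": -0.15,"spin": 0.36},{"fingers": 0,"x": 0,"y": 0.12,"z": -0.15,"spin": 0.54}]' --newtons 20

```text
time_s: 7.2
tcp_pos: [0.447, -0.0929, 0.3361]
eef_rot: [-179.9, 0.1, -118.6]
contact_force: [0.6, -0.3, 0.1]
gripper_width: 0.0436
gripper_force: 0.0
```

```bash
python3 - <<'E'
from h import *
import pickle
c=snap('wrist','w4.png');pickle.dump(c,open('w4.pkl','wb'))
b=np.array([.5857,-.0875]);t=.0453;M=np.array([[np.cos(t),-np.sin(t)],[np.sin(t),np.cos(t)]])
def P(a,s,h,y=0):
    x=.13-.26*np.cos(a)+s*np.cos(a)-h*np.sin(a);z=.1+s*np.sin(a)+h*np.cos(a)
    return [*(b+M@[x,y]),z]
for a in np.arange(.3,.56,.05):
    print(round(a,2),np.round(P(a,.015,.04),4),proj(c,[P(a,.015,.051),P(a,.112,.029,-.055),P(a,.112,.029,.055)]).round(0).tolist())
go(P(.4,.015,.05),180-2.6*-1)
E
```

```text
0.3 [ 0.4699 -0.0927  0.1426] [[265.0, 197.0], [160.0, 203.0], [218.0, 280.0]]
0.35 [ 0.472  -0.0927  0.1427] [[264.0, 198.0], [158.0, 204.0], [217.0, 283.0]]
0.4 [ 0.4746 -0.0925  0.1427] [[263.0, 198.0], [155.0, 206.0], [215.0, 286.0]]
0.45 [ 0.4778 -0.0924  0.1425] [[261.0, 200.0], [152.0, 208.0], [213.0, 288.0]]
0.5 [ 0.4816 -0.0922  0.1423] [[258.0, 201.0], [149.0, 211.0], [210.0, 291.0]]
0.55 [ 0.486  -0.092   0.1419] [[255.0, 203.0], [145.0, 213.0], [208.0, 294.0]]
t 7.25 tcp [ 0.4456 -0.093   0.3362] rot [-1.7992e+02  1.0000e-01 -1.1921e+02] -> shift [-0.0121 -0.0215  0.1844] spin 1.0156 j6 -42.3
```

View pics/w4.png

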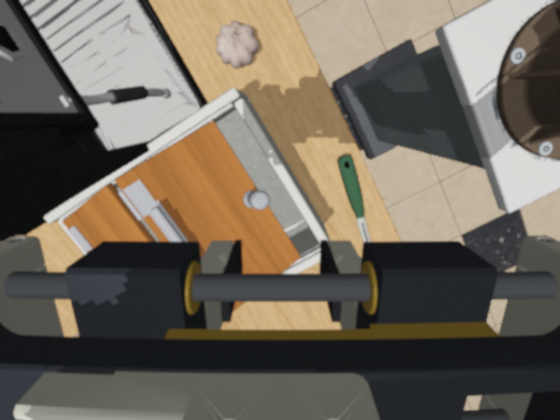

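The tent stands by itself; the knob top is at about (258,198) and the fin's end near (150,210), so the slope is about 0.47. Going to the knob.

Request:
drive_tool --rows '[{"fingers": 0.2,"x": -0.005,"y": -0.01,"z": 0.02,"spin": 0.17},{"fingers": 0.2,"x": -0.01,"y": -0.02,"z": 0.04,"spin": 0.34},{"fingers": 0.2,"x": -0.015,"y": -0.027,"z": 0.06,"spin": 0.51},{"fingers": 0.2,"x": -0.015,"y": -0.027,"z": 0.08,"spin": 0.68},{"fingers": 0.2,"x": -0.015,"y": -0.027,"z": 0.1,"spin": 0.85},{"fingers": 0.2,"x": -0.015,"y": -0.027,"z": 0.12,"spin": 1.016},{"fingers": 0.2,"x": -0.015,"y": -0.027,"z": 0.12,"spin": 1.016},{"fingers": 0.2,"x": -0.015,"y": -0.027,"z": 0.12,"spin": 1.016}]'

```text
time_s: 8.25
tcp_pos: [0.4807, -0.0922, 0.2156]
eef_rot: [-180.0, 0.1, -176.3]
contact_force: [-0.2, 0.3, -0.1]
gripper_width: 0.0528
gripper_force: 0.0
```

```bash
cat >> h.py <<'E'
b=np.array([.5857,-.0875]);t=.0453;M=np.array([[np.cos(t),-np.sin(t)],[np.sin(t),np.cos(t)]])
def P(a,s,h,y=0):
    x=.13-.26*np.cos(a)+s*np.cos(a)-h*np.sin(a);z=.1+s*np.sin(a)+h*np.cos(a)
    return np.array([*(b+M@[x,y]),z])
E
python3 - <<'E'
from h import *
go(P(.47,.015,.04)+[0,0,.005],-177.4)
for a in (.47,.6,.7,.8,.9,1.,1.05,1.1,1.15,1.2): 
    d=P(a,.015,.04)-P(.47,.015,.04); print(a,(M.T@d[:2]).round(4),d[2].round(4))
E
```

```text
t 8.25 tcp [ 0.4807 -0.0922  0.2156] rot [-1.7998e+02  6.0000e-02 -1.7628e+02] -> shift [ 0.0015 -0.0001  0.0682] spin 0.0196 j6 -98.5
0.47 [0. 0.] 0.0
0.6 [0.0118 0.    ] -0.001
0.7 [ 0.0234 -0.    ] -0.0022
0.8 [0.0372 0.    ] -0.0038
0.9 [0.0529 0.    ] -0.0058
1.0 [0.0705 0.    ] -0.0082
1.05 [0.0799 0.    ] -0.0095
1.1 [ 0.0898 -0.    ] -0.0109
1.15 [0.1 0. ] -0.0124
1.2 [ 0.1105 -0.    ] -0.014
```

Request:
drive_tool --rows '[{"fingers": 0.2,"x": 0.001,"y": 0,"z": 0.03,"spin": 0.02},{"fingers": 0.2,"x": 0.001,"y": 0,"z": 0.055,"spin": 0.02},{"fingers": 0.2,"x": 0.001,"y": 0,"z": 0.068,"spin": 0.02},{"fingers": -0.2,"x": 0.001,"y": 0,"z": 0.068,"spin": 0.02},{"fingers": -0.5,"x": 0.001,"y": 0,"z": 0.068,"spin": 0.02},{"fingers": -1,"x": 0.001,"y": 0,"z": 0.068,"spin": 0.02},{"fingers": -1,"x": 0.001,"y": 0,"z": 0.068,"spin": 0.02},{"fingers": -1,"x": 0.001,"y": 0,"z": 0.068,"spin": 0.02}]' --newtons 20

```text
time_s: 9.25
tcp_pos: [0.4796, -0.092, 0.1472]
eef_rot: [180.0, 0.1, -177.7]
contact_force: [-0.5, 1.4, 4.1]
gripper_width: 0.0207
gripper_force: 20.0
```

Request:
drive_tool --rows '[{"fingers": -1,"x": -0.004,"y": 0,"z": 0,"spin": 0},{"fingers": -1,"x": -0.01,"y": 0,"z": 0.001,"spin": 0},{"fingers": -1,"x": -0.016,"y": 0,"z": 0.0015,"spin": 0},{"fingers": -1,"x": -0.023,"y": 0,"z": 0.002,"spin": 0},{"fingers": -1,"x": -0.03,"y": 0,"z": 0.003,"spin": 0},{"fingers": -1,"x": -0.037,"y": 0,"z": 0.004,"spin": 0},{"fingers": -1,"x": -0.044,"y": 0,"z": 0.005,"spin": 0},{"fingers": -1,"x": -0.051,"y": 0,"z": 0.0055,"spin": 0}]' --newtons 20

```text
time_s: 10.25
tcp_pos: [0.5301, -0.0898, 0.1412]
eef_rot: [180.0, -0.0, -177.7]
contact_force: [-2.5, 3.1, 3.8]
gripper_width: 0.0207
gripper_force: 20.0
```

Request:
drive_tool --rows '[{"fingers": -1,"x": -0.006,"y": 0,"z": 0.001,"spin": 0},{"fingers": -1,"x": -0.013,"y": 0,"z": 0.0015,"spin": 0},{"fingers": -1,"x": -0.02,"y": 0,"z": 0.0025,"spin": 0},{"fingers": -1,"x": -0.027,"y": 0,"z": 0.0035,"spin": 0},{"fingers": -1,"x": -0.034,"y": 0,"z": 0.0045,"spin": 0},{"fingers": -1,"x": -0.041,"y": 0,"z": 0.0055,"spin": 0},{"fingers": -1,"x": -0.048,"y": 0,"z": 0.0065,"spin": 0},{"fingers": -1,"x": -0.053,"y": 0,"z": 0.0075,"spin": 0},{"fingers": -1,"x": -0.053,"y": 0,"z": 0.0075,"spin": 0}]' --newtons 20

```text
time_s: 11.38
tcp_pos: [0.5844, -0.0875, 0.1335]
eef_rot: [180.0, 0.1, -177.6]
contact_force: [0.9, 3.7, 2.0]
gripper_width: 0.0208
gripper_force: 20.0
```

```bash
python3 - <<'E'
from h import *
go([.5,-.1,.3],-177.4); print(P(1.1,.015,.04),P(1.2,.015,.04))
c=snap('side','s5.png');a=snap('scene','a5.png')
i=np.hstack([cv2.resize(cv2.imread('pics/'+f)[y:y+130,x:x+130],(400,400),interpolation=3) for f,x,y in(('s5.png',260,140),('a5.png',230,140))]);cv2.imwrite('pics/l5.png',i)
for a in(1.0,1.1,1.2): print(proj(c,[P(a,.13,.011,.102),P(a,.13,.011,-.102),P(a,0,.011,0.102)]).round().tolist())
E
```

```text
t 11.375 tcp [ 0.5844 -0.0875  0.1335] rot [ 1.7998e+02  8.0000e-02 -1.7765e+02] -> shift [ 0.0846 -0.009  -0.1667] spin -0.0043 j6 -98.1
[ 0.56893787 -0.08825984  0.13151196] [ 0.58963674 -0.08732154  0.1284749 ]
[[275.0, 166.0], [339.0, 162.0], [279.0, 208.0]]
[[275.0, 163.0], [339.0, 159.0], [278.0, 204.0]]
[[275.0, 161.0], [338.0, 156.0], [277.0, 201.0]]
```

View pics/l5.png

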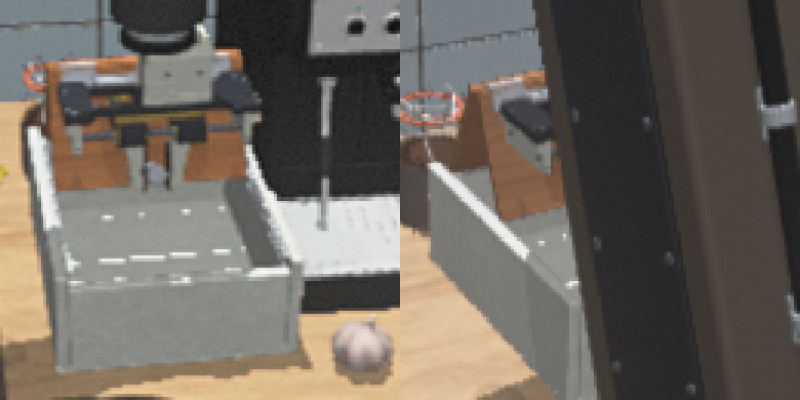

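The door stands nearly at its stop (fold edge at the crop's (50,60), slope about 1.17), with the fingers on the knob. I'll push a little more, release along the knob's axis, and rise.

Request:
drive_tool --rows '[{"fingers": -1,"x": -0.003,"y": 0,"z": 0.0005,"spin": 0},{"fingers": -1,"x": -0.003,"y": 0,"z": 0.0005,"spin": 0},{"fingers": -0.3,"x": -0.002,"y": 0,"z": 0,"spin": 0},{"fingers": 0,"x": -0.001,"y": 0,"z": 0,"spin": 0},{"fingers": 0,"x": 0.01,"y": 0,"z": 0,"spin": 0},{"fingers": 0,"x": 0.03,"y": 0,"z": -0.01,"spin": 0},{"fingers": 0.5,"x": 0.055,"y": 0,"z": -0.03,"spin": 0},{"fingers": 1,"x": 0.08,"y": 0,"z": -0.08,"spin": 0},{"fingers": 1,"x": 0.08,"y": 0,"z": -0.14,"spin": 0},{"fingers": 1,"x": 0.08,"y": 0,"z": -0.2,"spin": 0}]' --newtons 20

```text
time_s: 12.72
tcp_pos: [0.5016, -0.0916, 0.3356]
eef_rot: [-180.0, 0.0, -177.7]
contact_force: [2.6, 0.1, -1.0]
gripper_width: 0.0781
gripper_force: 0.0
```

```bash
python3 - <<'E'
from h import *
go([.5,.4,.36],-90)
E
```

```text
t 12.725 tcp [ 0.5016 -0.0916  0.3356] rot [-1.7999e+02  1.0000e-02 -1.7767e+02] -> shift [-0.0183  0.4912 -0.0245] spin -1.5302 j6 -99.4
```

Request:
drive_tool --rows '[{"fingers": 1,"x": -0.005,"y": 0.05,"z": -0.02,"spin": -0.18},{"fingers": 1,"x": -0.01,"y": 0.1,"z": -0.02,"spin": -0.36},{"fingers": 1,"x": -0.015,"y": 0.15,"z": -0.02,"spin": -0.54},{"fingers": 1,"x": -0.018,"y": 0.2,"z": -0.02,"spin": -0.72},{"fingers": 1,"x": -0.018,"y": 0.25,"z": -0.02,"spin": -0.9},{"fingers": 1,"x": -0.018,"y": 0.3,"z": -0.02,"spin": -1.08},{"fingers": 1,"x": -0.018,"y": 0.35,"z": -0.02,"spin": -1.26},{"fingers": 1,"x": -0.018,"y": 0.4,"z": -0.02,"spin": -1.44},{"fingers": 1,"x": -0.018,"y": 0.45,"z": -0.02,"spin": -1.53},{"fingers": 1,"x": -0.018,"y": 0.49,"z": -0.02,"spin": -1.53}]'

```text
time_s: 13.98
tcp_pos: [0.5004, 0.4003, 0.3531]
eef_rot: [180.0, -0.0, -89.9]
contact_force: [0.4, -0.8, -0.4]
gripper_width: 0.0874
gripper_force: 0.0
```

Request:
drive_tool --rows '[{"fingers": 1,"x": 0,"y": 0,"z": 0,"spin": 0},{"fingers": 1,"x": 0,"y": 0,"z": 0,"spin": 0},{"fingers": 1,"x": 0,"y": 0,"z": 0,"spin": 0}]'

```text
time_s: 14.35
tcp_pos: [0.5012, 0.398, 0.354]
eef_rot: [-180.0, 0.0, -90.0]
contact_force: [0.3, -0.7, -0.2]
gripper_width: 0.0875
gripper_force: 0.0
```

```bash
python3 - <<'E'
from h import *
import pickle
go([.5,.4,.36],-90)
c=snap('wrist','w6.png');pickle.dump(c,open('w6.pkl','wb'))
print(proj(c,[[.415,.321,.072],[.599,.275,.014]]))
E
```

```text
t 14.35 tcp [0.5012 0.398  0.354 ] rot [-1.7998e+02  1.0000e-02 -9.0050e+01] -> shift [-0.002   0.0012 -0.006 ] spin -0.0009 j6 -55.9
[[345.59090343 115.46515868]
 [214.66606365  83.47816249]]
```

View pics/w6.png

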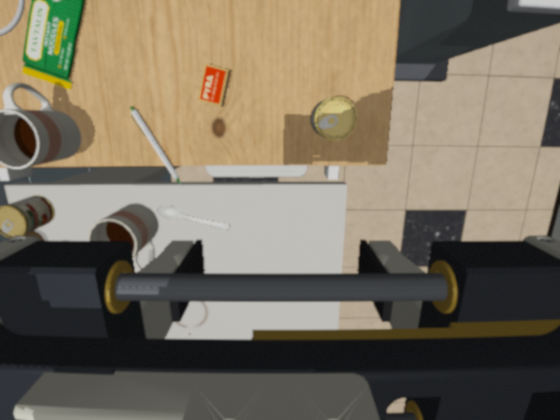

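The tin's top is at about (338,117) and the matchbox at about (214,85), red and slightly turned.

```bash
python3 - <<'E'
from h import *
import pickle
np.set_printoptions(precision=4,suppress=True)
c=pickle.load(open('w6.pkl','rb'));im=cv2.imread('pics/w6.png')
hsv=cv2.cvtColor(im,cv2.COLOR_BGR2HSV)
m=np.zeros(im.shape[:2],np.uint8);roi=np.s_[55:115,190:245]
red=((hsv[...,0]<8)|(hsv[...,0]>172))&(hsv[...,1]>120)&(hsv[...,2]>90); m[roi]=red[roi]
m=cv2.morphologyEx(m,cv2.MORPH_CLOSE,np.ones((9,9)))
p=np.argwhere(m)[:,::-1].astype(np.float32);r_=cv2.minAreaRect(p);bx=cv2.boxPoints(r_)
W=np.array([onz(c,*q,.014) for q in bx]);print(r_,W.mean(0),[np.round(W[(i+1)%4]-W[i],4) for i in (0,1)],[np.degrees(np.arctan2(*(W[(i+1)%4]-W[i])[1::-1])) for i in(0,1)])
big=[cv2.resize(im[y:y+60,x:x+60],(400,400),interpolation=3) for x,y in((185,55),(305,85))];cv2.imwrite('pics/b6.png',np.hstack(big))
E
```

```text
((210.78848266601562, 84.55769348144531), (13.532012939453125, 29.417421340942383), 11.309932708740234) [0.6049 0.2767 0.014 ] [array([-0.0111, -0.0403,  0.    ]), array([-0.0193,  0.0038,  0.    ])] [np.float64(-105.35313396292379), np.float64(168.806612043783)]
```

View pics/b6.png

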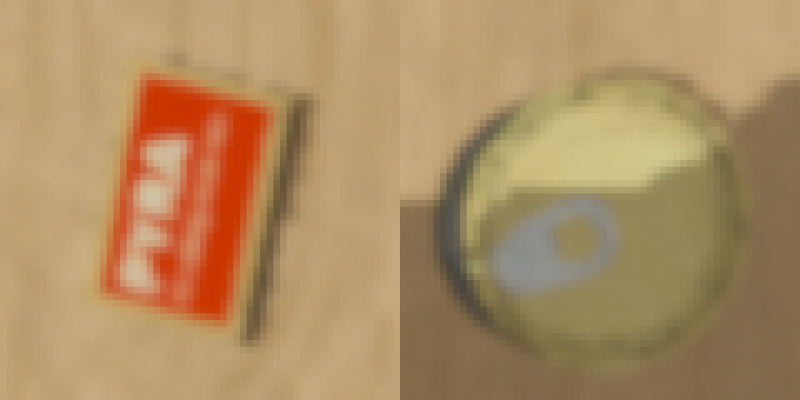

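```bash
python3 - <<'E'
from h import *
import pickle
np.set_printoptions(precision=4,suppress=True)
c=pickle.load(open('w6.pkl','rb'))
f=lambda u,v,x,y:(u/6.6667+x,v/6.6667+y)
W=np.array([onz(c,*f(u,v,185,55),.014) for u,v in((135,62),(295,95),(243,335),(88,297))])
print(W.mean(0),[(np.round(W[(i+1)%4]-W[i],4),np.degrees(np.arctan2(*(W[(i+1)%4]-W[i])[1::-1]))) for i in range(4)])
T=np.array([onz(c,*f(u,v,305,85),.072) for u,v in((63,219),(338,219),(200,68),(200,370))]);print(T,T[:2].mean(0)[0],T[2:].mean(0)[1])
a=cams.capture('scene');print(proj(a,[[*T.mean(0)[:2],.072],[*W.mean(0)[:2],.014]]))
go([T[:2].mean(0)[0],T[2:].mean(0)[1],.066],-90)
E
```

```text
[0.6009 0.2768 0.014 ] [(array([-0.0348,  0.0071,  0.    ]), np.float64(168.51575720583543)), (array([ 0.0139,  0.0505, -0.    ]), np.float64(74.66124361423348)), (array([ 0.0346, -0.0085,  0.    ]), np.float64(-13.740023708395114)), (array([-0.0136, -0.0491,  0.    ]), np.float64(-105.46508328930554))]
[[0.4565 0.3242 0.072 ]
 [0.4013 0.324  0.072 ]
 [0.4303 0.2954 0.072 ]
 [0.4277 0.3539 0.072 ]] 0.4288684452593039 0.3246459241588301
[[178.0188 278.24  ]
 [178.4801 257.4009]]
t 14.45 tcp [0.5013 0.3982 0.3541] rot [-179.97    0.03  -90.06] -> shift [0.0738 0.0725 0.288 ] spin -0.001 j6 -55.9
```

Request:
drive_tool --rows '[{"fingers": 1,"x": 0.025,"y": 0.024,"z": 0.05,"spin": 0},{"fingers": 1,"x": 0.05,"y": 0.048,"z": 0.1,"spin": 0},{"fingers": 1,"x": 0.074,"y": 0.0725,"z": 0.15,"spin": 0},{"fingers": 1,"x": 0.074,"y": 0.0725,"z": 0.2,"spin": 0},{"fingers": 1,"x": 0.074,"y": 0.0725,"z": 0.23,"spin": 0},{"fingers": 1,"x": 0.074,"y": 0.0725,"z": 0.26,"spin": 0},{"fingers": 1,"x": 0.074,"y": 0.0725,"z": 0.28,"spin": 0},{"fingers": 1,"x": 0.074,"y": 0.0725,"z": 0.288,"spin": 0},{"fingers": 1,"x": 0.074,"y": 0.0725,"z": 0.288,"spin": 0}]'

```text
time_s: 15.58
tcp_pos: [0.4289, 0.3249, 0.0657]
eef_rot: [180.0, -0.0, -90.0]
contact_force: [-0.3, 0.7, 0.4]
gripper_width: 0.0875
gripper_force: 0.0
```

Request:
drive_tool --rows '[{"fingers": 0.6,"x": 0,"y": 0,"z": 0,"spin": 0},{"fingers": 0.3,"x": 0,"y": 0,"z": 0,"spin": 0},{"fingers": 0,"x": 0,"y": 0,"z": 0,"spin": 0},{"fingers": -0.5,"x": 0,"y": 0,"z": 0,"spin": 0},{"fingers": -0.5,"x": 0,"y": 0,"z": 0,"spin": 0},{"fingers": -0.5,"x": 0,"y": 0,"z": 0,"spin": 0}]' --newtons 25

```text
time_s: 16.32
tcp_pos: [0.4287, 0.3253, 0.0659]
eef_rot: [-180.0, 0.0, -90.0]
contact_force: [-1.6, 0.3, 5.9]
gripper_width: 0.0572
gripper_force: 25.0
```

Request:
drive_tool --rows '[{"fingers": -0.5,"x": 0,"y": 0,"z": -0.02,"spin": 0},{"fingers": -0.5,"x": 0,"y": 0,"z": -0.06,"spin": 0},{"fingers": -0.5,"x": 0,"y": 0,"z": -0.11,"spin": 0},{"fingers": -0.5,"x": 0.02,"y": 0,"z": -0.16,"spin": 0.1},{"fingers": -0.5,"x": 0.06,"y": -0.015,"z": -0.2,"spin": 0.25},{"fingers": -0.5,"x": 0.11,"y": -0.03,"z": -0.2,"spin": 0.4},{"fingers": -0.5,"x": 0.16,"y": -0.045,"z": -0.2,"spin": 0.55},{"fingers": -0.5,"x": 0.21,"y": -0.06,"z": -0.2,"spin": 0.7},{"fingers": -0.5,"x": 0.26,"y": -0.07,"z": -0.2,"spin": 0.85},{"fingers": -0.5,"x": 0.31,"y": -0.075,"z": -0.2,"spin": 1.0}]'

```text
time_s: 17.58
tcp_pos: [0.5035, 0.0135, 0.2649]
eef_rot: [180.0, -0.0, -147.6]
contact_force: [0.2, 0.6, -1.7]
gripper_width: 0.0573
gripper_force: 25.0
```

```bash
python3 - <<'E'
from h import *
go([*(b+M@[-.08,0]),.266],-177.4)
E
```

```text
t 17.575 tcp [0.5035 0.0135 0.2649] rot [ 1.7997e+02 -5.0000e-02 -1.4759e+02] -> shift [ 0.0542 -0.0895 -0.0011] spin 0.5202 j6 -81.5
```

Request:
drive_tool --rows '[{"fingers": -0.5,"x": 0.02,"y": -0.03,"z": 0,"spin": 0.15},{"fingers": -0.5,"x": 0.036,"y": -0.06,"z": 0,"spin": 0.3},{"fingers": -0.5,"x": 0.054,"y": -0.09,"z": 0,"spin": 0.45},{"fingers": -0.5,"x": 0.054,"y": -0.09,"z": 0,"spin": 0.52},{"fingers": -0.5,"x": 0.054,"y": -0.09,"z": 0,"spin": 0.52},{"fingers": -0.5,"x": 0.054,"y": -0.09,"z": 0,"spin": 0.52}]'

```text
time_s: 18.32
tcp_pos: [0.5067, -0.0895, 0.2652]
eef_rot: [180.0, -0.0, -177.0]
contact_force: [-0.1, -0.4, -2.4]
gripper_width: 0.0566
gripper_force: 25.0
```

```bash
python3 - <<'E'
from h import *
go([*(b+M@[-.08,0]),.0725],-177.4)
E
```

```text
t 18.325 tcp [ 0.5067 -0.0895  0.2652] rot [ 1.7999e+02 -3.0000e-02 -1.7698e+02] -> shift [ 0.0009 -0.0016  0.1927] spin 0.0073 j6 -98.8
```

Request:
drive_tool --rows '[{"fingers": -0.5,"x": 0,"y": -0.001,"z": 0.04,"spin": 0.005},{"fingers": -0.5,"x": 0,"y": -0.001,"z": 0.08,"spin": 0.005},{"fingers": -0.5,"x": 0,"y": -0.001,"z": 0.12,"spin": 0.005},{"fingers": -0.5,"x": 0,"y": -0.001,"z": 0.15,"spin": 0.005},{"fingers": -0.5,"x": 0,"y": -0.001,"z": 0.17,"spin": 0.005},{"fingers": -0.5,"x": 0,"y": -0.001,"z": 0.182,"spin": 0.005},{"fingers": -0.5,"x": 0,"y": -0.001,"z": 0.188,"spin": 0.005},{"fingers": -0.5,"x": 0,"y": -0.001,"z": 0.191,"spin": 0.005},{"fingers": -0.5,"x": 0,"y": -0.001,"z": 0.1925,"spin": 0.005},{"fingers": -0.5,"x": 0,"y": -0.001,"z": 0.1925,"spin": 0.005}]'

```text
time_s: 19.58
tcp_pos: [0.5072, -0.0907, 0.0735]
eef_rot: [180.0, 0.0, -177.4]
contact_force: [0.1, -1.4, -1.4]
gripper_width: 0.0565
gripper_force: 25.0
```

Request:
drive_tool --rows '[{"fingers": -0.5,"x": 0,"y": 0,"z": 0.001,"spin": 0},{"fingers": -0.5,"x": 0,"y": 0,"z": 0.002,"spin": 0},{"fingers": -0.5,"x": 0,"y": 0,"z": 0.002,"spin": 0}]'

```text
time_s: 19.95
tcp_pos: [0.5071, -0.0907, 0.0719]
eef_rot: [-180.0, 0.0, -177.4]
contact_force: [-2.8, 1.8, 5.5]
gripper_width: 0.0567
gripper_force: 25.0
```

Request:
drive_tool --rows '[{"fingers": 0.4,"x": 0,"y": 0,"z": 0,"spin": 0},{"fingers": 0.8,"x": 0,"y": 0,"z": 0,"spin": 0},{"fingers": 0.9,"x": 0,"y": 0,"z": 0,"spin": 0},{"fingers": 0.9,"x": 0,"y": 0,"z": 0,"spin": 0},{"fingers": 0.9,"x": 0,"y": 0,"z": 0,"spin": 0},{"fingers": 0.9,"x": 0,"y": 0,"z": -0.03,"spin": 0},{"fingers": 0.9,"x": 0,"y": 0,"z": -0.08,"spin": 0},{"fingers": 0.9,"x": -0.03,"y": 0,"z": -0.13,"spin": 0},{"fingers": 0.9,"x": -0.06,"y": 0,"z": -0.18,"spin": 0},{"fingers": 0.9,"x": -0.08,"y": 0,"z": -0.22,"spin": 0}]'

```text
time_s: 21.2
tcp_pos: [0.588, -0.0871, 0.2934]
eef_rot: [-180.0, 0.1, -177.4]
contact_force: [0.5, -1.0, -0.9]
gripper_width: 0.0834
gripper_force: 0.0
```

Request:
drive_tool --rows '[{"fingers": 1,"x": 0,"y": 0,"z": -0.03,"spin": 0},{"fingers": 1,"x": 0,"y": 0,"z": -0.03,"spin": 0},{"fingers": 1,"x": 0,"y": 0,"z": -0.03,"spin": 0}]'

```text
time_s: 21.58
tcp_pos: [0.5864, -0.087, 0.3204]
eef_rot: [180.0, -0.0, -177.4]
contact_force: [-0.0, 0.6, -0.1]
gripper_width: 0.0877
gripper_force: 0.0
```

```bash
python3 - <<'E'
from h import *
import pickle
c=snap('wrist','w7.png');pickle.dump(c,open('w7.pkl','wb'))
im=cv2.imread('pics/w7.png');q=proj(c,[[.5071,-.0907,.078]])[0];print(q)
go([.601,.277,.15],None)
x,y=int(q[0])-40,int(q[1])-40;x=max(x,0);y=max(y,0);print(x,y)
i=cv2.resize(im[y:y+80,x:x+80],(400,400),interpolation=3);j=cv2.resize(im,(400,300));j=cv2.copyMakeBorder(j,0,100,0,0,0);cv2.imwrite('pics/b7.png',np.hstack([i,j]))
E
```

```text
[280.85374149 112.91287306]
t 21.625 tcp [ 0.5862 -0.087   0.32  ] rot [ 1.7999e+02 -9.0000e-02 -1.7738e+02] -> shift [-0.0317  0.3629  0.17  ] spin 0 j6 -97.8
240 72
```

View pics/b7.png

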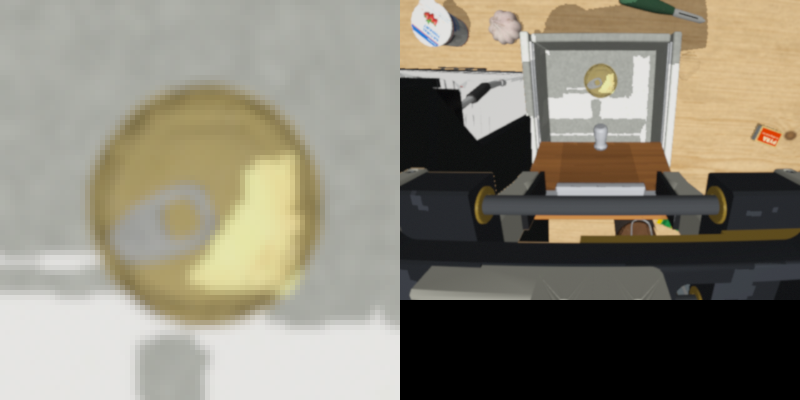

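The wrist view shows the tin's top at about (281,113), exactly where it was predicted for (0.507, −0.091), upright in the box with the door folded back. On to the matchbox.

Request:
drive_tool --rows '[{"fingers": 1,"x": -0.004,"y": 0.05,"z": 0,"spin": -0.17},{"fingers": 1,"x": -0.008,"y": 0.1,"z": 0,"spin": -0.34},{"fingers": 1,"x": -0.013,"y": 0.15,"z": 0.02,"spin": -0.51},{"fingers": 1,"x": -0.018,"y": 0.2,"z": 0.05,"spin": -0.68},{"fingers": 1,"x": -0.023,"y": 0.25,"z": 0.08,"spin": -0.85},{"fingers": 1,"x": -0.028,"y": 0.3,"z": 0.11,"spin": -1.02},{"fingers": 1,"x": -0.032,"y": 0.345,"z": 0.14,"spin": -1.19},{"fingers": 1,"x": -0.032,"y": 0.363,"z": 0.17,"spin": -1.28},{"fingers": 1,"x": -0.032,"y": 0.363,"z": 0.17,"spin": -1.28},{"fingers": 1,"x": -0.032,"y": 0.363,"z": 0.17,"spin": -1.28}]'

```text
time_s: 22.88
tcp_pos: [0.6023, 0.2765, 0.1512]
eef_rot: [-180.0, -0.0, -104.1]
contact_force: [0.7, -0.3, 1.4]
gripper_width: 0.0877
gripper_force: 0.0
```

```bash
python3 - <<'E'
from h import *
go([.601,.277,.022],-104)
E
```

```text
t 22.875 tcp [0.6023 0.2765 0.1512] rot [-1.8000e+02 -4.0000e-02 -1.0411e+02] -> shift [-0.0003  0.0013  0.1292] spin -0.0019 j6 -55.6
```

Request:
drive_tool --rows '[{"fingers": 1,"x": 0,"y": 0.001,"z": 0.04,"spin": 0},{"fingers": 0.6,"x": 0,"y": 0.001,"z": 0.08,"spin": 0},{"fingers": 0.4,"x": 0,"y": 0.001,"z": 0.11,"spin": 0},{"fingers": 0.4,"x": 0,"y": 0.001,"z": 0.124,"spin": 0},{"fingers": 0.4,"x": 0,"y": 0.001,"z": 0.129,"spin": 0},{"fingers": 0.4,"x": 0,"y": 0.001,"z": 0.129,"spin": 0},{"fingers": 0.1,"x": 0,"y": 0.001,"z": 0.129,"spin": 0},{"fingers": -0.5,"x": 0,"y": 0.001,"z": 0.129,"spin": 0},{"fingers": -0.5,"x": 0,"y": 0.001,"z": 0.129,"spin": 0},{"fingers": -0.5,"x": 0,"y": 0.001,"z": 0.129,"spin": 0}]' --newtons 10

```text
time_s: 24.12
tcp_pos: [0.6014, 0.2774, 0.0226]
eef_rot: [-180.0, 0.0, -104.0]
contact_force: [-1.1, 0.5, 2.7]
gripper_width: 0.037
gripper_force: 10.0
```

Request:
drive_tool --rows '[{"fingers": -0.5,"x": 0,"y": 0,"z": -0.03,"spin": 0},{"fingers": -0.5,"x": 0,"y": 0,"z": -0.08,"spin": 0},{"fingers": -0.5,"x": 0,"y": 0,"z": -0.13,"spin": 0},{"fingers": -0.5,"x": 0,"y": 0,"z": -0.18,"spin": 0},{"fingers": -0.5,"x": 0.03,"y": 0.01,"z": -0.22,"spin": 0.1},{"fingers": -0.5,"x": 0.07,"y": 0.02,"z": -0.23,"spin": 0.25},{"fingers": -0.5,"x": 0.12,"y": 0.02,"z": -0.23,"spin": 0.4},{"fingers": -0.5,"x": 0.17,"y": 0.02,"z": -0.23,"spin": 0.55},{"fingers": -0.5,"x": 0.22,"y": 0.015,"z": -0.23,"spin": 0.7},{"fingers": -0.5,"x": 0.27,"y": 0.01,"z": -0.23,"spin": 0.85}]'

```text
time_s: 25.38
tcp_pos: [0.5254, 0.0163, 0.2522]
eef_rot: [180.0, 0.0, -153.0]
contact_force: [0.3, -1.2, -0.1]
gripper_width: 0.0372
gripper_force: 10.0
```

```bash
python3 - <<'E'
from h import *
go([.5071,-.0907,.25],-177.4)
E
```

```text
t 25.375 tcp [0.5254 0.0163 0.2522] rot [ 1.80e+02  2.00e-02 -1.53e+02] -> shift [ 0.0649 -0.087   0.0022] spin 0.4259 j6 -86.2
```

Request:
drive_tool --rows '[{"fingers": -0.5,"x": 0.025,"y": -0.03,"z": 0,"spin": 0.14},{"fingers": -0.5,"x": 0.045,"y": -0.06,"z": 0,"spin": 0.28},{"fingers": -0.5,"x": 0.065,"y": -0.087,"z": 0,"spin": 0.42},{"fingers": -0.5,"x": 0.065,"y": -0.087,"z": 0,"spin": 0.42},{"fingers": -0.5,"x": 0.065,"y": -0.087,"z": 0.03,"spin": 0.42},{"fingers": -0.5,"x": 0.065,"y": -0.087,"z": 0.06,"spin": 0.42},{"fingers": -0.5,"x": 0.065,"y": -0.087,"z": 0.09,"spin": 0.42},{"fingers": -0.5,"x": 0.065,"y": -0.087,"z": 0.11,"spin": 0.42},{"fingers": -0.5,"x": 0.065,"y": -0.087,"z": 0.12,"spin": 0.42},{"fingers": -0.5,"x": 0.065,"y": -0.087,"z": 0.12,"spin": 0.42}]'

```text
time_s: 26.62
tcp_pos: [0.508, -0.0891, 0.1318]
eef_rot: [-180.0, -0.1, -176.8]
contact_force: [-0.4, 0.9, -0.1]
gripper_width: 0.0373
gripper_force: 10.0
```

```bash
python3 - <<'E'
from h import *
go([.5071,-.0907,.101],-177.4)
E
```

```text
t 26.625 tcp [ 0.508  -0.0891  0.1318] rot [-1.7999e+02 -6.0000e-02 -1.7675e+02] -> shift [ 0.0009 -0.0015  0.0308] spin 0.0113 j6 -98.6
```

Request:
drive_tool --rows '[{"fingers": -0.5,"x": 0.001,"y": -0.0015,"z": 0.012,"spin": 0},{"fingers": -0.5,"x": 0.001,"y": -0.0015,"z": 0.022,"spin": 0},{"fingers": -0.5,"x": 0.001,"y": -0.0015,"z": 0.028,"spin": 0},{"fingers": -0.5,"x": 0.001,"y": -0.0015,"z": 0.03,"spin": 0},{"fingers": -0.5,"x": 0.001,"y": -0.0015,"z": 0.03,"spin": 0}]'

```text
time_s: 27.25
tcp_pos: [0.5072, -0.0909, 0.102]
eef_rot: [-180.0, -0.0, -176.8]
contact_force: [0.2, 0.6, 0.1]
gripper_width: 0.037
gripper_force: 10.0
```

Request:
drive_tool --rows '[{"fingers": -0.5,"x": 0,"y": 0,"z": 0.001,"spin": 0},{"fingers": -0.5,"x": 0,"y": 0,"z": 0.0015,"spin": 0},{"fingers": -0.5,"x": 0,"y": 0,"z": 0.0015,"spin": 0}]'

```text
time_s: 27.62
tcp_pos: [0.5072, -0.0909, 0.1006]
eef_rot: [180.0, 0.0, -176.8]
contact_force: [0.4, -0.4, -0.5]
gripper_width: 0.0374
gripper_force: 10.0
```

Request:
drive_tool --rows '[{"fingers": -0.5,"x": 0,"y": 0,"z": 0.001,"spin": 0},{"fingers": -0.5,"x": 0,"y": 0,"z": 0.001,"spin": 0},{"fingers": -0.5,"x": 0,"y": 0,"z": 0.001,"spin": 0}]'

```text
time_s: 28.0
tcp_pos: [0.5074, -0.091, 0.1004]
eef_rot: [-180.0, 0.0, -176.8]
contact_force: [-2.7, 0.8, 7.9]
gripper_width: 0.0372
gripper_force: 10.0
```

Contact (7.9 N up). Release, back off upward, and check by measurement.

Request:
drive_tool --rows '[{"fingers": 0,"x": 0,"y": 0,"z": 0,"spin": 0},{"fingers": 0.3,"x": 0,"y": 0,"z": 0,"spin": 0},{"fingers": 0.5,"x": 0,"y": 0,"z": 0,"spin": 0},{"fingers": 0.5,"x": 0,"y": 0,"z": 0,"spin": 0},{"fingers": 0.5,"x": 0,"y": 0,"z": -0.03,"spin": 0},{"fingers": 0.5,"x": 0,"y": 0,"z": -0.08,"spin": 0},{"fingers": 0.5,"x": -0.03,"y": 0,"z": -0.13,"spin": 0},{"fingers": 0.5,"x": -0.06,"y": 0,"z": -0.18,"spin": 0},{"fingers": 0.5,"x": -0.08,"y": 0,"z": -0.22,"spin": 0},{"fingers": 0.5,"x": -0.08,"y": 0,"z": -0.22,"spin": 0}]'

```text
time_s: 29.25
tcp_pos: [0.5894, -0.0865, 0.3225]
eef_rot: [-180.0, 0.3, -176.8]
contact_force: [-0.3, -0.2, -1.4]
gripper_width: 0.0655
gripper_force: 0.0
```

Request:
drive_tool --rows '[{"fingers": 0.5,"x": 0,"y": 0,"z": 0,"spin": 0},{"fingers": 0.5,"x": 0,"y": 0,"z": 0,"spin": 0},{"fingers": 0.5,"x": 0,"y": 0,"z": 0,"spin": 0}]'

```text
time_s: 29.62
tcp_pos: [0.5865, -0.0865, 0.3188]
eef_rot: [-180.0, -0.1, -176.8]
contact_force: [0.0, 0.3, -0.5]
gripper_width: 0.0655
gripper_force: 0.0
```

```bash
python3 - <<'E'
from h import *
c=snap('wrist','w9.png');im=cv2.imread('pics/w9.png');hsv=cv2.cvtColor(im,cv2.COLOR_BGR2HSV)
q=proj(c,[[.5071,-.0907,.092]])[0];x,y=int(q[0])-35,int(q[1])-35
k=np.zeros(im.shape[:2],bool);k[max(y,0):y+70,x:x+70]=1
m=((hsv[...,0]<8)|(hsv[...,0]>172))&(hsv[...,1]>120)&(hsv[...,2]>60)&k
p=np.argwhere(m)[:,::-1].astype(np.float32);print(q,len(p))
B=cv2.boxPoints(cv2.minAreaRect(p));W=np.array([onz(c,*v,.092) for v in B]);print(W.mean(0),[np.linalg.norm(W[i+1]-W[i]).round(4) for i in(0,1)])
# wood panel's fold edge: slope from the column through mid-width
for a in(1.0,1.1,1.2): print(a,proj(c,[P(a,.015,.051)]).round(1))
sx=int(proj(c,[P(1.15,.015,.051)])[0,0]); print(hsv[int(q[1])+20:int(q[1])+110:3,sx].tolist())
E
```

```text
[281.24111453 112.78604732] 493
[ 0.50656689 -0.09100878  0.092     ] [np.float64(0.0445), np.float64(0.0272)]
1.0 [[280.6 145.9]]
1.1 [[280.4 163.4]]
1.2 [[280.2 181.5]]
[[8, 234, 211], [16, 126, 174], [24, 6, 222], [38, 5, 207], [40, 9, 179], [36, 7, 193], [35, 8, 194], [36, 7, 195], [30, 4, 215], [20, 3, 229], [30, 4, 215], [39, 10, 178], [39, 10, 174], [40, 9, 173], [105, 8, 136], [108, 9, 139], [108, 7, 175], [105, 7, 218], [115, 7, 212], [107, 9, 205], [110, 8, 202], [110, 8, 199], [110, 8, 196], [107, 9, 199], [110, 7, 207], [110, 7, 213], [5, 11, 134], [14, 160, 116], [14, 161, 111], [14, 169, 107]]
```

```bash
python3 -c "
from h import *
print(r.close_job())"
```

```text
the job is handed in; nothing more can be done
None
```

The job is handed in at about 30 s, with no verdict returned: by my last measurements the door is folded back at a slope of about 1.17 rad, the tin is let go on the box floor, and the matchbox is centred on it within about 1 mm, but I viewed 11 pictures, one over the limit of 10.

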